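Lock back the belt tensioner of an orbital shaker

TASK

The shaker's platform and worn drive belt are off and a new belt is to go on. Draw the red-headed lock pin out of its storage hole, use the pin in the notch of the sprung tensioner arm to swing the arm back towards the brass-ringed lock hole, and with the arm held back let the pin down into that hole until its collar sits on the arm, so that the pin alone keeps the tension wheel back. Do not knock over or shift the hex key, tube rack, bottle or beaker.

Things in the scene. Friction and masses are not known exactly. Their poses are not given: they have to be found in the camera images.
- shaker: Orbital shaker base, fixed, placed and turned differently each time: white box 320 (x) x 380 mm (y) with a flat aluminium drive deck on top, 105 mm above the bench. Origin: under its centre on the bench. Axes: z up, x from the front (panel with knob and keys, robot side) to the back, y to the left seen from the front.
- platform: The shaker's removed platform, lying flat on the bench, 300 x 300 mm, 17 mm high, fixed; origin under its centre.
- lock_hole (a point): Centre of the mouth of the lock hole in the deck, ringed in brass (ring 28 mm across, flush), at x = -64, y = +70 mm on the base. Round, vertical, 13.5 mm wide, 34 mm deep, blind. Axes as the base. Two storage holes of the same size, ringed in black, are at x = +5, y = +158 and x = -45, y = -155 mm on the base.
- flywheel (a point): Centre of the steel drive flywheel at deck height (fixed, 136 mm across). Its top is 54 mm above the deck, with a counterweight and crank stub up to 76 mm. The motor pulley (42 mm across, 60 mm high) is at x = +80, y = +110 mm on the base; four bearing stubs 40 mm high stand near the deck's corners.
- pivot (a point): Vertical axis of the tensioner arm, at deck height; x = -70, y = -100 mm on the base, so x = -6, y = -170 mm from the lock hole. Axes as the base.
- tensioner (a joint): Angle of the sprung tensioner arm, rad. 0: in against its rubber stop, where it stands when nothing holds it. Grows as it is swung back, anticlockwise from above (tail towards the base's front), to 0.88 at most. At 0.72 the arm lies along the base's +y with its notch over the lock hole. The spring pulls it to 0: some 3 N at the notch at 0, rising evenly to 5 N at 0.72.
- notch (a point): Moves with the tensioner arm: the axis of a 12 mm upright pin lying against the floor of the arm's notch passes here, half-way up the arm; 170 mm from the pivot axis. Axes: z up, y along the arm from pivot to tail, x out of the open side of the notch, the way the spring pushes (push in -x to swing the arm back). At joint 0.72 these axes match the base's.
- bar_mid (a point): On the tensioner arm's middle line, mid-thickness, 110 mm from the pivot. Blue bar 24 mm wide, 196 mm from pivot to tail end, underside 8 and top 24 mm above the deck. Near the tail it is cut back to its middle line: the notch, 146 to 182 mm from the pivot, 12 mm deep, open at top and bottom, closed by a horn at the tail. Axes as notch.
- tension_wheel (a point): Centre of the black tension wheel, 52 mm across, 22 mm thick, which turns freely on the tensioner arm 80 mm from the pivot; its top is 48 mm (screw head 53 mm) above the deck.
- pin_center (a point): Centre of the loose lock pin, half-way up its 96 mm, z towards the head. From the tip up: steel shank 12 mm thick, 48 mm long (last 7 mm tapered to 7 mm), collar 28 mm across, 6 mm thick, red round head with black rings, 30 mm across, 42 mm tall, to be gripped. 0.08 to 0.17 kg. It starts upright in one of the two storage holes, its tip 34 mm below the deck.
- pin_tip (a point): Centre of the pin's lower end face, 48 mm below pin_center; z towards the head. When locked, the collar rests on the arm's top, 24 mm above the deck, and the tip is 24 mm below the deck.
- pin: The same lock pin, origin at the centre of its lower end face.
- key_center (a point): Bystander: loose black T-handled hex key, 118 mm tall, crossbar 80 mm long and 20 mm thick, standing in the other storage hole; this point is half-way up.
- tube_rack: Bystander, loose: teal two-tier test-tube rack with a few capped tubes, 75 x 200 mm, 95 mm high with tubes; origin under its centre, its length along y.
- wash_bottle: Bystander, loose: white bottle with a teal cap, 86 mm across, 168 mm high; origin under its centre.
- beaker: Bystander, loose: glass beaker, 70 mm across, 90 mm high; origin under its centre.
Mind the look-alikes: they are no part of the job. Of the things like the pin, leave any that is purple or white; of the rest the smaller one is meant.

How it is judged:
On the way, in this order (a step that is already met when the one before it is completed fails the run):
1. the lock pin is drawn clear of its storage hole (z of pin_tip in the frame of lock_hole above 0.002 m), for 0.1 s.
2. the tensioner arm is swung back to the lock position by the pin, the pin still above the deck (value of joint tensioner above 0.66 rad and z of pin_tip in the frame of lock_hole above -0.008 m and horizontal distance between pin_center and notch below 0.03 m), for 0.05 s.
At the end, for the whole second after the job is handed in: The pin stands in the lock hole, its tip at least 20 mm below the deck (24 when its collar is down on the arm), within 5 mm of the hole's axis and tilted less than 0.15 rad; the tensioner arm rests back against the pin, joint between 0.67 and 0.77 rad; pin and arm at rest (z of pin_tip in the frame of lock_hole below -0.02 m and horizontal distance between pin_tip and lock_hole below 0.005 m and angle between pin_tip's own z axis and vertical below 0.15 rad and value of joint tensioner between 0.67 and 0.77 rad and velocity of joint tensioner between -0.05 and 0.05 rad/s and linear speed of pin below 0.02 m/s); the robot touches nothing.
It fails at once if the hex key is shifted more than 30 mm or tipped over (distance of key_center from where it was at the start of the episode above 0.03 m or angle between key_center's own z axis and vertical above 0.3 rad).
It fails at once if the tube rack is shifted more than 30 mm or tipped over (distance of tube_rack from where it was at the start of the episode above 0.03 m or angle between tube_rack's own z axis and vertical above 0.3 rad).
It fails at once if the bottle is shifted more than 30 mm or tipped over (distance of wash_bottle from where it was at the start of the episode above 0.03 m or angle between wash_bottle's own z axis and vertical above 0.3 rad).
It fails at once if the beaker is shifted more than 30 mm or tipped over (distance of beaker from where it was at the start of the episode above 0.03 m or angle between beaker's own z axis and vertical above 0.3 rad).
It also fails if it takes over 48 s, if anything falls off the work surface, if the arm or the gripper's body presses on something with over 40 N, if the wrist force passes 120 N, or if a joint passes its speed limit or range.

ROBOT

A 6-joint arm with a two-finger parallel gripper is mounted at the origin on the work surface. World frame = base frame: x ahead of the robot, y to its left, z up, the work surface at z = 0. Lengths are in m, angles in rad, forces in N, time in s.
With the tool pointing down it reaches from about 0.425 to 0.95 m from the base axis. Payload 14.7 kg.
Tool frame: the origin (TCP) lies on the centre line of the jaws, within the pads' length; the fingertips stand 22 mm ahead of it and the grasp point (between the pads) lies 3 mm ahead of it; z points along the fingers, y is the direction in which the jaws open and shut (so a half turn about z gives the same grasp; the last joint's range is limited). The gripper opens to 85 mm and grips with 20 to 120 N. Pads are 22 mm wide; open, the fingers measure 114 mm over their backs; the gripper's body (76 mm by 85 mm) begins 54 mm behind the grasp point. The pads swing forward as they close: fully open they stand 13 mm farther back than shut.
Start: joints at [-1.266, 0.48, 1.596, -0, 1.065, -0.047], TCP at [0.224, -0.61, 0.253] pointing down, gripper open.
Joint ranges: [-2.75, 2.75], [-0.82, 2.05], [0.23, 2.67], [-1.56, 4.7], [0.09, 2.69], [-2.92, 2.92]. Speed limits (rad/s): [1.89, 1.89, 2.39, 3.01, 3.01, 3.01].

INTERFACE

Orientations are given as a 3x3 rotation matrix whose columns are the frame's x, y, z axes.
In Python, from workcell import monitor, optics, job_done gives the robot as it stands.
- The arm moves only by the tool play_rows, never from a script. Its arguments are lists of equal length, an entry for each row: "translation": the shift along the tool's x, y, z in m, a list of three; "roll": the turn about the tool's z in rad. In form: {"translation": [[dx, dy, dz], ...], "roll": [roll, ...]}. A call has exactly 8 rows; each row shifts and turns the commanded pose from where the row before left it, along the tool's axes as they then stand; what a row does not reach is not made up. A row lasts 1/8 s, in which the tool goes at most 62.5 mm and 10.7 degrees, less where a joint would pass 70% of its speed; a pose out of reach is approached as far as the arm can. A call is refused whole if a number of a shift passes 0.0625 or a number of a turn 0.188, either way. A call with a gripper value outside its range is refused whole. "grip" is the opening, from 0 (shut) to 1 (fully open), set as the call begins (left out, the last holds). The fingers move at their own pace and stop on an object; the grip force is fixed at half the most. Time passes only in rows, so rows that do not move let the fingers close, or fill a call up. It gives the time, the measured TCP pose, the force and the opening at its end, in the units of the state.
- monitor.get_state(): the state, without advancing time (a new reading comes with each control period).
- optics.capture(name): name is "scene" or "top" or "wrist"; returns (picture, depth): 480x640x3 uint8, red, green, blue; 480x640 float32, m along the optical axis (not along the pixel's ray), 0 where there is no reading.
- optics.calibration(name): a dict with "mtx" (3x3 intrinsics, pixels), "world_to_cam" (4x4, takes a point from world to camera coordinates); the wrist camera has in their place "mount" (4x4, takes a point from camera to tool coordinates, whose origin is the TCP and whose axes are the flange's). Camera axes: x right, y down, z forward; pixel columns grow to the right and rows downward; lengths in m; the calibration is good to about 2 mm. A picture is of the moment at which its call begins: read the wrist's pose just before it. calibration takes no time and is no camera call.
- job_done(): hands the job in, once; it reports no verdict.
The state is a dict: "t": time; "joints": joint angles; "joint_vel": joint speeds; "joint_efforts": joint torques, N m; "eef_pos": TCP position; "eef_rot": TCP orientation; "ft_force": force on the tool from outside, world axes, zero at the start; "torque": the same for the moment, N m; "opening": opening from 0.0 (shut) to 1.0 (fully open).
Only numpy, scipy, OpenCV 4.12 (cv2) and the standard library are available. Lean on these libraries where they do the work, as an engineer would, in place of code of your own. Each camera call takes 0.05 s, during which the arm holds its last target.

## Working session

There is one attempt and no reset: what is moved stays moved. The work goes in short steps, Python scripts to look and compute and a tool call to move; the robot and the scene stay as the last step left them, time stands still between calls to the robot, and variables do not carry over. Pictures are saved under pics/ and viewed, and the job is handed in when it is done.

Besides the shell and the picture viewer there is one more tool, called in YAML: its name, and indented under it one key for each argument. play_rows: Moves the arm, as the interface text tells. Its arguments: {"type":"object","properties":{"translation":{"type":"array","items":{"type":"array","items":{"type":"number"}}},"roll":{"type":"array","items":{"type":"number"}},"grip":{"type":"number"}},"required":["translation","roll"]}

```bash
mkdir -p pics; ls; cat > h.py <<'E'
import numpy as np, cv2
from workcell import monitor, optics, job_done
def save(n,name,crop=None,scale=1):
    pass
def cap(cam,tag):
    s=monitor.get_state()
    im,d=optics.capture(cam)
    c=optics.calibration(cam)
    if 'world_to_cam' in c: T=np.linalg.inv(np.array(c['world_to_cam']))
    else:
        M=np.eye(4);M[:3,:3]=s['eef_rot'];M[:3,3]=s['eef_pos'];T=M@np.array(c['mount'])
    np.savez(f'pics/{tag}.npz',im=im,d=d,K=np.array(c['mtx']),T=T)
    cv2.imwrite(f'pics/{tag}.png',im[:,:,::-1])
    return im,d,np.array(c['mtx']),T
def load(tag):
    z=np.load(f'pics/{tag}.npz');return z['im'],z['d'],z['K'],z['T']
def cloud(d,K,T):
    v,u=np.mgrid[0:d.shape[0],0:d.shape[1]]
    P=np.stack([(u-K[0,2])/K[0,0]*d,(v-K[1,2])/K[1,1]*d,d],-1)
    W=P@T[:3,:3].T+T[:3,3]; W[d<=0]=np.nan
    return W
def proj(p,K,T):
    q=np.linalg.inv(T)@np.append(p,1);q=K@q[:3];return q[:2]/q[2]
E
python3 - <<'E'
from h import *
s=monitor.get_state();print({k:np.round(v,3) for k,v in s.items()})
for c in ['scene','top']:
    im,d,K,T=cap(c,c+'0');print(c,K,np.round(T,3))
E
```

```text
pics
{'t': np.float64(0.0), 'joints': array([-1.266,  0.481,  1.597,  0.   ,  1.065, -0.047]), 'joint_vel': array([-0.   , -0.   ,  0.   ,  0.   , -0.001,  0.001]), 'joint_efforts': array([ 5.0000e-03, -9.5063e+01, -4.3018e+01,  0.0000e+00,  1.2000e-02,
        0.0000e+00]), 'eef_pos': array([ 0.224, -0.61 ,  0.253]), 'eef_rot': array([[ 0.939,  0.345, -0.   ],
       [ 0.345, -0.939,  0.001],
       [ 0.   , -0.001, -1.   ]]), 'ft_force': array([-0.306,  0.046,  0.275]), 'torque': array([-0.037,  0.001, -0.005]), 'opening': np.float64(0.999)}
scene [[555.40339142   0.         323.32342278]
 [  0.         555.40339142 244.23306562]
 [  0.           0.           1.        ]] [[-0.163  0.74  -0.652  1.479]
 [ 0.986  0.113 -0.119  0.149]
 [-0.014 -0.663 -0.749  1.246]
 [ 0.     0.     0.     1.   ]]
top [[581.86284676   0.         315.15161185]
 [  0.         581.86284676 231.15310666]
 [  0.           0.           1.        ]] [[ 0.024 -0.983  0.185  0.193]
 [-1.    -0.026 -0.007 -0.03 ]
 [ 0.011 -0.184 -0.983  1.917]
 [ 0.     0.     0.     1.   ]]
```

View pics/scene0.png

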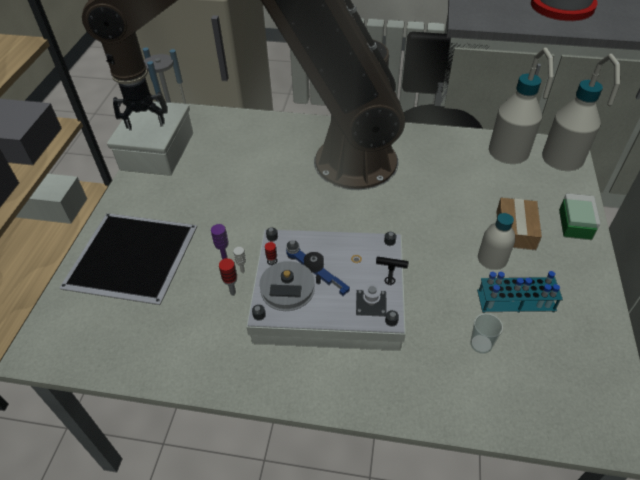

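View pics/top0.png

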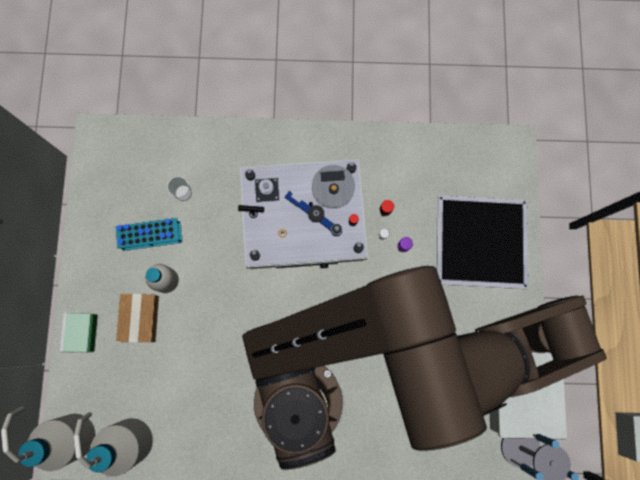

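```bash
python3 - <<'E'
from h import *
im,d,K,T=load('top0')
c=im[145:285,225:425];cv2.imwrite('pics/topc.png',cv2.resize(c,None,fx=4,fy=4,interpolation=cv2.INTER_CUBIC)[:,:,::-1])
im2,d2,K2,T2=load('scene0')
c=im2[215:355,200:430];cv2.imwrite('pics/scenec.png',cv2.resize(c,None,fx=3.4,fy=3.4,interpolation=cv2.INTER_CUBIC)[:,:,::-1])
for t in ['top0','scene0']:
    im,d,K,T=load(t);W=cloud(d,K,T)
    m=(abs(W[...,2]-0.105)<0.012)&(W[...,0]>0.35)&(W[...,0]<0.95)&(abs(W[...,1])<0.35)
    m=cv2.morphologyEx(m.astype(np.uint8),cv2.MORPH_OPEN,np.ones((5,5)))
    n,l,st,ce=cv2.connectedComponentsWithStats(m);i=1+np.argmax(st[1:,4]);P=W[l==i]
    r=cv2.minAreaRect((P[:,:2]*1000).astype(np.float32));print(t,r,np.median(P[:,2]),len(P))
    hsv=cv2.cvtColor(im,cv2.COLOR_RGB2HSV)
    m=((hsv[...,0]<6)|(hsv[...,0]>174))&(hsv[...,1]>150)&(hsv[...,2]>80)
    n,l,st,ce=cv2.connectedComponentsWithStats(m.astype(np.uint8))
    for i in range(1,n):
        if st[i,4]>15: print(ce[i],st[i],np.round(np.nanmean(W[l==i],0),3),np.nanmax(W[l==i][:,2]))
E
```

```text
top0 ((594.3701782226562, -1.76531982421875), (327.89154052734375, 386.3731689453125), 5.824027061462402) 0.10500143905128556 7786
[387.06666667 206.20833333] [381 201  13  12 120] [ 0.614 -0.266  0.133] 0.14502839693066805
[353.47368421 218.68421053] [350 215   8   9  57] [ 0.564 -0.159  0.167] 0.17871143486928598
scene0 ((596.5394897460938, 1.050384521484375), (330.2732238769531, 386.00885009765625), 5.5875349044799805) 0.10561308276746861 9582
[567.44210526   7.94035088] [534   0  63  14 285] [-0.87   0.752  0.177] 0.19789994586030768
[269.71014493 246.15942029] [265 242  10   9  69] [ 0.567 -0.158  0.167] 0.17163099587797093
[225.97887324 264.28169014] [219 258  15  13 142] [ 0.616 -0.267  0.132] 0.1399527352165646
```

View pics/topc.png

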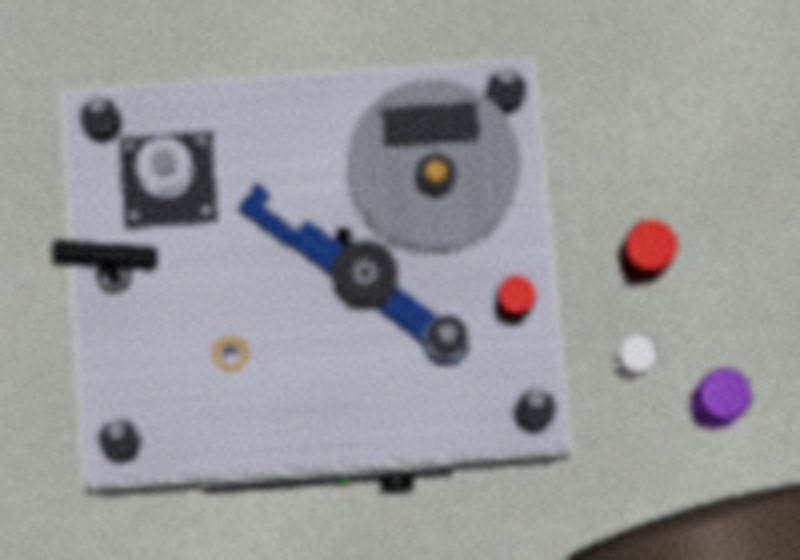

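View pics/scenec.png

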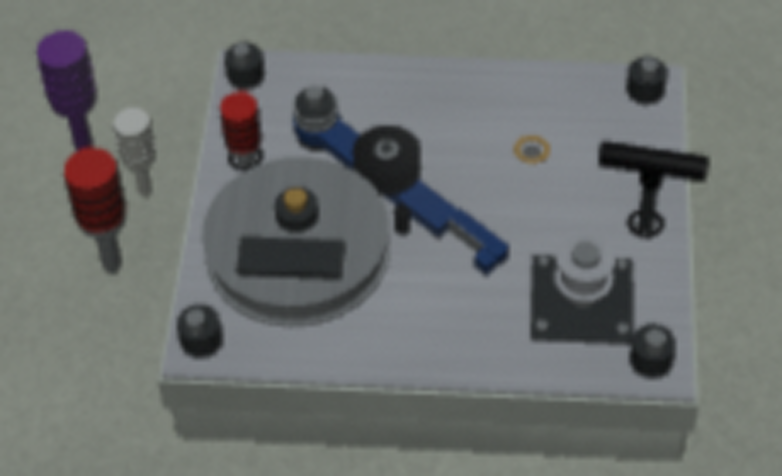

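```bash
cat >> h.py <<'E'
def plan(pos,yang,n,cur=None):
    """rows to go to pos with tool y at world angle yang; tool down"""
    s=monitor.get_state()
    R=np.array(s['eef_rot']) ; p=np.array(s['eef_pos'])
    a0=np.arctan2(R[1,1],R[0,1])
    da=(yang-a0+np.pi)%(2*np.pi)-np.pi
    Rc=R.copy();pc=p.copy();out=[]
    for i in range(n):
        tgt=p+(np.array(pos)-p)*(i+1)/n
        dx=np.round(Rc.T@(tgt-pc),4); r=round(-da/n,3)
        out.append((dx.tolist(),r))
        pc=pc+Rc@dx
        c,sn=np.cos(r),np.sin(r);Rc=Rc@np.array([[c,-sn,0],[sn,c,0],[0,0,1]])
    print([o[0] for o in out]);print([o[1] for o in out])
    print('end',pc.round(4),'yang',np.arctan2(Rc[1,1],Rc[0,1]).round(4))
E
python3 - <<'E'
from h import *
c=optics.calibration('wrist');print(np.round(c['mount'],3),c['mtx'])
# ring centroid
for t in ['top0','scene0']:
    im,d,K,T=load(t);W=cloud(d,K,T);hsv=cv2.cvtColor(im,cv2.COLOR_RGB2HSV).astype(int)
    m=(hsv[...,0]>10)&(hsv[...,0]<26)&(hsv[...,1]>70)&(np.linalg.norm(W[...,:2]-[0.5244,0.0625],axis=-1)<0.03)
    v,u=np.nonzero(m);print(t,m.sum(),(u.min()+u.max())/2,(v.min()+v.max())/2,u.mean(),v.mean(),np.nanmean(W[m],0).round(4))
    # flywheel
    m=(abs(W[...,2]-0.159)<0.004)&(np.linalg.norm(W[...,:2]-[0.66,-.09],axis=-1)<0.1)
    print('fly',cv2.minEnclosingCircle((W[m][:,:2]*1000).astype(np.float32)))
plan([0.50,-0.08,0.34],0.0995,16)
E
```

```text
[[-0.    -0.961 -0.278  0.069]
 [ 1.    -0.001  0.001  0.   ]
 [-0.001 -0.278  0.961 -0.121]
 [ 0.     0.     0.     1.   ]] [[331.46518527   0.         319.60106003]
 [  0.         331.46518527 235.39100768]
 [  0.           0.           1.        ]]
top0 28 282.0 232.5 281.67857142857144 232.35714285714286 [0.5267 0.0638 0.105 ]
fly ((659.0375366210938, -91.49015808105469), 99.54681396484375)
scene0 34 356.0 258.5 356.0 258.52941176470586 [0.5239 0.0632 0.1067]
fly ((648.5534057617188, -89.89234924316406), 91.02592468261719)
[[0.0276, -0.0251, -0.0054], [0.0296, -0.0228, -0.0055], [0.0313, -0.0203, -0.0054], [0.0329, -0.0177, -0.0054], [0.0343, -0.0149, -0.0054], [0.0353, -0.0121, -0.0055], [0.0362, -0.0091, -0.0054], [0.0369, -0.0061, -0.0054], [0.0372, -0.0031, -0.0054], [0.0374, -0.0, -0.0055], [0.0372, 0.003, -0.0054], [0.0368, 0.0061, -0.0054], [0.0363, 0.009, -0.0054], [0.0353, 0.012, -0.0055], [0.0343, 0.0149, -0.0054], [0.0329, 0.0176, -0.0054]]
[np.float64(-0.082), np.float64(-0.082), np.float64(-0.082), np.float64(-0.082), np.float64(-0.082), np.float64(-0.082), np.float64(-0.082), np.float64(-0.082), np.float64(-0.082), np.float64(-0.082), np.float64(-0.082), np.float64(-0.082), np.float64(-0.082), np.float64(-0.082), np.float64(-0.082), np.float64(-0.082)]
end [ 0.5  -0.08  0.34] yang 0.093
```

play_rows:
  translation:
    - [0.0276,-0.0251,-0.0054]
    - [0.0296,-0.0228,-0.0055]
    - [0.0313,-0.0203,-0.0054]
    - [0.0329,-0.0177,-0.0054]
    - [0.0343,-0.0149,-0.0054]
    - [0.0353,-0.0121,-0.0055]
    - [0.0362,-0.0091,-0.0054]
    - [0.0369,-0.0061,-0.0054]
  roll: [-0.082,-0.082,-0.082,-0.082,-0.082,-0.082,-0.082,-0.082]
  grip: 1

```text
t: 1.1
eef_pos: [0.3624, -0.344, 0.2967]
eef_rot: [[0.532, 0.847, -0.0], [0.847, -0.532, 0.0], [0.0, -0.0, -1.0]]
ft_force: [0.2, -1.1, -0.5]
opening: 0.996
```

play_rows:
  translation:
    - [0.0372,-0.0031,-0.0054]
    - [0.0374,0,-0.0055]
    - [0.0372,0.003,-0.0054]
    - [0.0368,0.0061,-0.0054]
    - [0.0363,0.009,-0.0054]
    - [0.0353,0.012,-0.0055]
    - [0.0343,0.0149,-0.0054]
    - [0.0329,0.0176,-0.0054]
  roll: [-0.082,-0.082,-0.082,-0.082,-0.082,-0.082,-0.082,-0.082]

```text
t: 2.1
eef_pos: [0.5003, -0.079, 0.3401]
eef_rot: [[-0.096, 0.995, -0.0], [0.995, 0.096, 0.0], [0.0, -0.0, -1.0]]
ft_force: [0.7, -0.3, -0.0]
opening: 1.005
```

```bash
python3 - <<'E'
from h import *
s=monitor.get_state();print({k:np.round(s[k],4) for k in ['t','joints','eef_pos','eef_rot','ft_force','opening']})
im,d,K,T=cap('wrist','w1')
E
```

```text
{'t': np.float64(2.1), 'joints': array([-0.2165,  0.1924,  1.8049, -0.    ,  1.1446, -0.3123]), 'eef_pos': array([ 0.5003, -0.079 ,  0.3401]), 'eef_rot': array([[-9.560e-02,  9.954e-01, -3.000e-04],
       [ 9.954e-01,  9.560e-02,  1.000e-04],
       [ 1.000e-04, -3.000e-04, -1.000e+00]]), 'ft_force': array([ 0.6523, -0.3497, -0.0144]), 'opening': np.float64(1.005)}
```

View pics/w1.png

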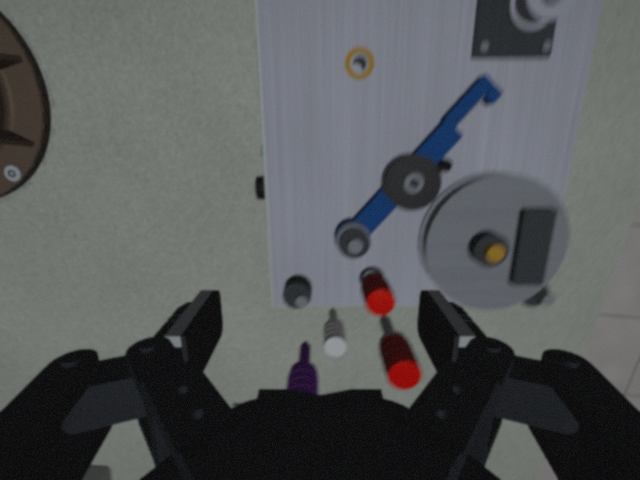

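The wrist view shows the brass ring at (360,63), pivot at (352,240), small red head at (378,295) in its black-ringed hole, and the large red decoy at (402,370). The purple one is at (302,380) and the white at (334,345). I'm measuring from this view.

```bash
cat >> h.py <<'E'
def ray(u,v,z,K,T):
    r=T[:3,:3]@np.array([(u-K[0,2])/K[0,0],(v-K[1,2])/K[1,1],1.]);return T[:3,3]+r*(z-T[2,3])/r[2]
E
python3 - <<'E'
from h import *
im,d,K,T=load('w1');W=cloud(d,K,T);hsv=cv2.cvtColor(im,cv2.COLOR_RGB2HSV).astype(int)
print('deck z',np.nanmedian(W[100:150,290:350,2]))
m=np.zeros(d.shape,np.uint8);m[35:95,330:390]=1
m=(m>0)&(hsv[...,0]>8)&(hsv[...,0]<28)&(hsv[...,1]>80)
v,u=np.nonzero(m);el=cv2.fitEllipse(cv2.convexHull(np.stack([u,v],1).astype(np.float32)));print(el)
ring=ray(*el[0],0.105,K,T);print('ring',ring.round(4))
# red top
m=((hsv[...,0]<6)|(hsv[...,0]>174))&(hsv[...,1]>150)
sub=np.zeros_like(m);sub[260:325,350:410]=m[260:325,350:410]
print('bright hist',np.percentile(hsv[...,2][sub],[10,50,90]))
mm=sub&(hsv[...,2]>170)
v,u=np.nonzero(mm);el=cv2.fitEllipse(cv2.convexHull(np.stack([u,v],1).astype(np.float32)));print(el,mm.sum())
top=ray(*el[0],0.167,K,T);print('pin top',top.round(4),'depth z',np.nanmedian(W[mm][:,2]))
# front edge
deck=(abs(W[...,2]-0.105)<0.02)
P=[]
for v in range(5,260,2):
    row=np.nonzero(deck[v,:400])[0]
    if len(row): P.append(ray(row[0]-.5,v,0.105,K,T)[:2])
P=np.array(P);l=cv2.fitLine(P.astype(np.float32),cv2.DIST_HUBER,0,0.001,0.001).ravel();print('edge',l,'yaw',np.arctan2(-l[0],l[1])if l[1]>0 else np.arctan2(l[0],-l[1]))
v=ring-top
# base vector pin->lock : (-19,225)
yaw=np.arctan2(v[1],v[0])-np.arctan2(225,-19);print('yaw pin-ring',yaw,np.linalg.norm(v[:2]),np.hypot(19,225))
E
python3 - <<'E'
from h import *
im,d,K,T=load('w1')
cv2.imwrite('pics/w1c.png',cv2.resize(im[20:320,250:560],None,fx=2,fy=2)[:,:,::-1])
E
```

```text
deck z 0.10499125839401383
((359.13299560546875, 62.66513442993164), (28.03521728515625, 30.253311157226562), 5.899538993835449)
ring [0.524  0.0649 0.105 ]
bright hist [ 41.4 141.  147. ]Traceback (most recent call last):
  File "<stdin>", line 13, in <module>
cv2.error: OpenCV(4.12.0) /io/opencv/modules/imgproc/src/shapedescr.cpp:356: error: (-215:Assertion failed) n >= 0 && (depth == CV_32F || depth == CV_32S) in function 'fitEllipseNoDirect'
```

View pics/w1c.png

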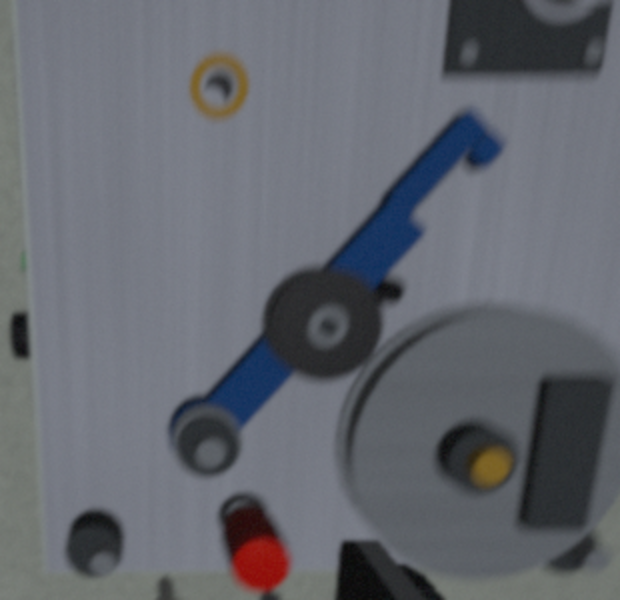

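```bash
python3 - <<'E'
from h import *
im,d,K,T=load('w1');W=cloud(d,K,T);hsv=cv2.cvtColor(im,cv2.COLOR_RGB2HSV).astype(int)
ring=ray(359.13,62.67,0.105,K,T)
m=((hsv[...,0]<6)|(hsv[...,0]>174))&(hsv[...,1]>150)
sub=np.zeros_like(m);sub[260:325,350:410]=m[260:325,350:410]
mm=sub&(hsv[...,2]>110)
v,u=np.nonzero(mm);el=cv2.fitEllipse(cv2.convexHull(np.stack([u,v],1)).astype(np.float32));print(el,mm.sum())
top=ray(*el[0],0.167,K,T);print('pin top',top.round(4),'depth z',np.nanmedian(W[mm][:,2]))
deck=(abs(W[...,2]-0.105)<0.02)
P=[]
for v in range(5,260,2):
    row=np.nonzero(deck[v,:400])[0]
    if len(row): P.append(ray(row[0]-.5,v,0.105,K,T)[:2])
P=np.array(P);l=cv2.fitLine(P.astype(np.float32),cv2.DIST_HUBER,0,0.001,0.001).ravel();print('edge',l,'yaw',np.arctan2(-l[0]*np.sign(l[1]),abs(l[1])))
v=ring-top
print('yaw pin-ring',np.arctan2(v[1],v[0])-np.arctan2(225,-19),np.linalg.norm(v[:2]),np.hypot(19,225))
# fit base from pin,ring
yaw=0.0995
for yaw in (0.097,0.0995,0.102):
    c,s=np.cos(yaw),np.sin(yaw);R=np.array([[c,-s],[s,c]])
    o=((ring[:2]-R@[-.064,.07])+(top[:2]-R@[-.045,-.155]))/2;print(yaw,o.round(4),'hole',(o+R@[-.064,.07]).round(4),'pin',(o+R@[-.045,-.155]).round(4))
E
```

```text
((380.2618103027344, 301.66876220703125), (25.68445587158203, 26.598363876342773), 66.62566375732422) 539
pin top [ 0.5663 -0.1562  0.167 ] depth z 0.1670419281341824
edge [ 0.10039169 -0.99494797  0.43202788 -0.01279631] yaw 0.1005611
yaw pin-ring 0.10481897824220132 0.22514619867405372 225.80079716422614
0.097 [0.5953 0.0019] hole [0.5248 0.0654] pin [ 0.5655 -0.1567]
0.0995 [0.5952 0.002 ] hole [0.5245 0.0653] pin [ 0.5658 -0.1567]
0.102 [0.5951 0.0022] hole [0.5243 0.0653] pin [ 0.5661 -0.1566]
```

```bash
python3 - <<'E'
from h import *
plan([0.566,-0.157,0.225],-0.42,8)
E
```

```text
[[-0.0109, 0.0069, 0.0145], [-0.0104, 0.0076, 0.0144], [-0.0099, 0.0082, 0.0145], [-0.0093, 0.0089, 0.0145], [-0.0087, 0.0095, 0.0145], [-0.0081, 0.01, 0.0144], [-0.0075, 0.0105, 0.0145], [-0.0067, 0.011, 0.0145]]
[np.float64(0.065), np.float64(0.065), np.float64(0.065), np.float64(0.065), np.float64(0.065), np.float64(0.065), np.float64(0.065), np.float64(0.065)]
end [ 0.566 -0.157  0.225] yang -0.4193
```

play_rows:
  translation:
    - [-0.0109,0.0069,0.0145]
    - [-0.0104,0.0076,0.0144]
    - [-0.0099,0.0082,0.0145]
    - [-0.0093,0.0089,0.0145]
    - [-0.0087,0.0095,0.0145]
    - [-0.0081,0.01,0.0144]
    - [-0.0075,0.0105,0.0145]
    - [-0.0067,0.011,0.0145]
  roll: [0.065,0.065,0.065,0.065,0.065,0.065,0.065,0.065]
  grip: 0.58

```text
t: 3.15
eef_pos: [0.5631, -0.1621, 0.2235]
eef_rot: [[0.416, 0.909, -0.001], [0.909, -0.416, 0.0], [-0.0, -0.001, -1.0]]
ft_force: [-0.2, 0.3, 0.7]
opening: 0.583
```

```bash
python3 - <<'E'
from h import *
s=monitor.get_state();print({k:np.round(s[k],4) for k in ['t','eef_pos','ft_force','opening']},np.arctan2(s['eef_rot'][1,1],s['eef_rot'][0,1]))
im,d,K,T=cap('wrist','w2');W=cloud(d,K,T);hsv=cv2.cvtColor(im,cv2.COLOR_RGB2HSV).astype(int)
print('TCP px',proj(np.array(s['eef_pos'])-[0,0,.058],K,T))
m=((hsv[...,0]<6)|(hsv[...,0]>174))&(hsv[...,1]>150)&(hsv[...,2]>60)&(abs(W[...,2]-.167)<.006)
n,l,st,ce=cv2.connectedComponentsWithStats(m.astype(np.uint8))
for i in range(1,n):
    if st[i,4]>80:
        v,u=np.nonzero(l==i);el=cv2.fitEllipse(cv2.convexHull(np.stack([u,v],1)).astype(np.float32));print(st[i],el,ray(*el[0],.167,K,T).round(4))
E
```

```text
{'t': np.float64(3.15), 'eef_pos': array([ 0.5631, -0.1621,  0.2235]), 'ft_force': array([-0.1763,  0.266 ,  0.6696]), 'opening': np.float64(0.5829)} -0.4292815430760123
TCP px [320.56564392 264.67569369]
[ 299  233   48   50 1874] ((322.6842346191406, 257.1370544433594), (48.58488464355469, 49.328853607177734), 159.75784301757812) [ 0.5663 -0.1579  0.167 ]
```

View pics/w2.png

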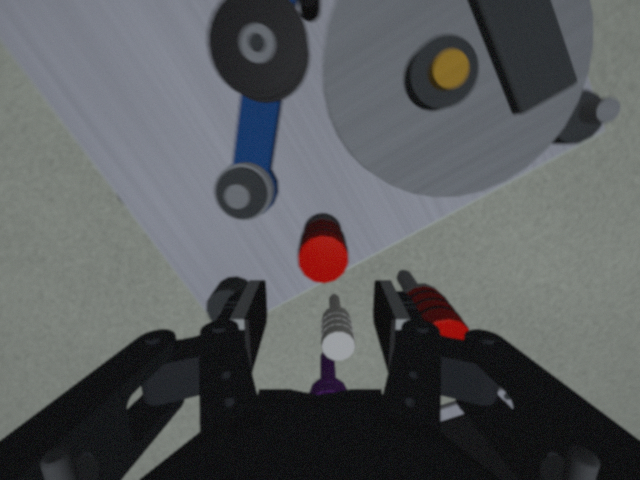

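```bash
python3 - <<'E'
from h import *
s=monitor.get_state();print(s['t'],s['eef_pos'])
plan([0.5663,-0.158,0.151],-0.42,5)
E
```

```text
3.2 [ 0.5633414  -0.16288818  0.22180641]
[[0.0011, 0.0002, 0.0142], [0.0012, 0.0001, 0.0141], [0.0011, 0.0002, 0.0142], [0.0012, 0.0001, 0.0141], [0.0011, 0.0002, 0.0142]]
[np.float64(-0.003), np.float64(-0.003), np.float64(-0.003), np.float64(-0.003), np.float64(-0.003)]
end [ 0.5663 -0.158   0.151 ] yang -0.4179
```

play_rows:
  translation:
    - [0,0,0]
    - [0,0,0]
    - [0.002,0,0.01]
    - [0.002,0,0.01]
    - [0.001,0,0.01]
    - [0,0,0]
    - [0,0,0]
    - [0,0,0]
  roll: [0,0,0,0,0,0,0,0]

```text
t: 4.2
eef_pos: [0.5654, -0.1573, 0.1946]
eef_rot: [[0.414, 0.91, 0.0], [0.91, -0.414, -0.0], [0.0, 0.0, -1.0]]
ft_force: [-0.2, -0.5, -0.2]
opening: 0.583
```

```bash
python3 - <<'E'
from h import *
s=monitor.get_state();print(s['t'],s['eef_pos'],np.abs(s['joint_vel']).max())
plan([0.5663,-0.158,0.151],-0.42,5)
E
```

```text
4.2 [ 0.56536231 -0.15729189  0.19458818] 0.0016041224820822
[[-0.0001, 0.0002, 0.0087], [-0.0, 0.0003, 0.0087], [-0.0001, 0.0002, 0.0088], [-0.0, 0.0002, 0.0087], [-0.0001, 0.0002, 0.0087]]
[np.float64(-0.001), np.float64(-0.001), np.float64(-0.001), np.float64(-0.001), np.float64(-0.001)]
end [ 0.5663 -0.158   0.151 ] yang -0.4221
```

play_rows:
  translation:
    - [0,0.0003,0.0087]
    - [0,0.0003,0.0087]
    - [0,0.0002,0.0088]
    - [0,0.0002,0.0087]
    - [0,0.0002,0.0087]
    - [0,0,0]
    - [0,0,0]
    - [0,0,0]
  roll: [0,0,0,0,0,0,0,0]

```text
t: 5.2
eef_pos: [0.5665, -0.1577, 0.151]
eef_rot: [[0.414, 0.91, 0.001], [0.91, -0.414, -0.0], [0.0, 0.001, -1.0]]
ft_force: [-0.5, 0.4, 0.5]
opening: 0.578
```

play_rows:
  translation:
    - [0,0,0]
    - [0,0,0]
    - [0,0,0]
    - [0,0,0]
    - [0,0,0]
    - [0,0,0]
    - [0,0,0]
    - [0,0,0]
  roll: [0,0,0,0,0,0,0,0]
  grip: 0

```text
t: 6.2
eef_pos: [0.5664, -0.1577, 0.1511]
eef_rot: [[0.414, 0.91, 0.001], [0.91, -0.414, -0.0], [0.0, 0.001, -1.0]]
ft_force: [-1.0, 0.9, 6.6]
opening: 0.34
```

```bash
python3 - <<'E'
from h import *
s=monitor.get_state();print({k:np.round(s[k],4) for k in ['t','eef_pos','ft_force','torque','opening']},np.arctan2(s['eef_rot'][1,1],s['eef_rot'][0,1]))
E
```

```text
{'t': np.float64(6.2), 'eef_pos': array([ 0.5664, -0.1577,  0.1511]), 'ft_force': array([-0.9533,  0.8765,  6.5596]), 'torque': array([0.1327, 0.2576, 0.0157]), 'opening': np.float64(0.3396)} -0.4269923343523
```

play_rows:
  translation:
    - [0,0,-0.005]
    - [0,0,-0.01]
    - [0,0,-0.015]
    - [0,0,-0.02]
    - [0,0,-0.025]
    - [0,0,-0.025]
    - [0,0,-0.015]
    - [0,0,0]
  roll: [0,0,0,0,0,0,0,0]

```text
t: 7.2
eef_pos: [0.5668, -0.1579, 0.2669]
eef_rot: [[0.414, 0.91, 0.002], [0.91, -0.414, -0.001], [0.0, 0.002, -1.0]]
ft_force: [-0.4, 0.6, -0.3]
opening: 0.335
```

```bash
cat >> h.py <<'E'
YAW=0.101
def B(yaw=YAW):
    c,s=np.cos(yaw),np.sin(yaw);return np.array([[c,-s],[s,c]])
# TCP xy (gripper frame) world of base point, anchored on pin storage hole
PIN0=np.array([0.5664,-0.1577])
def bw(x,y): return PIN0+B()@(np.array([x+45.,y+155.])/1000)
def notch(th,rad=170.,out=6.):
    a=th-0.72;c,s=np.cos(a),np.sin(a)
    return -70+c*out-s*rad, -100+s*out+c*rad
E
python3 - <<'E'
from h import *
s=monitor.get_state();print({k:np.round(s[k],4) for k in ['t','eef_pos','ft_force','torque','opening']},np.arctan2(s['eef_rot'][1,1],s['eef_rot'][0,1]))
p=bw(*notch(0,166,30));print('pre',p,'hole',bw(-64,70),'notch0',bw(*notch(0)))
plan([*p,0.264],YAW-0.72,7)
im,d,K,T=cap('wrist','w3');im,d,K,T=cap('scene','s3')
cv2.imwrite('pics/s3c.png',cv2.resize(im[190:350,200:430],None,fx=3.4,fy=3.4)[:,:,::-1])
E
```

```text
{'t': np.float64(7.2), 'eef_pos': array([ 0.5668, -0.1579,  0.2669]), 'ft_force': array([-0.4491,  0.6193, -0.2688]), 'torque': array([ 0.0088,  0.0087, -0.0137]), 'opening': np.float64(0.3345)} -0.4269867412051487
pre [0.6567323  0.01229258] hole [0.52481044 0.06423762] notch0 [0.63950617 0.02947572]
[[0.0274, 0.0016, 0.0004], [0.0275, 0.0009, 0.0005], [0.0275, 0.0002, 0.0004], [0.0275, -0.0006, 0.0004], [0.0275, -0.0014, 0.0004], [0.0274, -0.0021, 0.0005], [0.0273, -0.0028, 0.0004]]
[np.float64(0.027), np.float64(0.027), np.float64(0.027), np.float64(0.027), np.float64(0.027), np.float64(0.027), np.float64(0.027)]
end [0.6567 0.0123 0.264 ] yang -0.616
```

View pics/s3c.png

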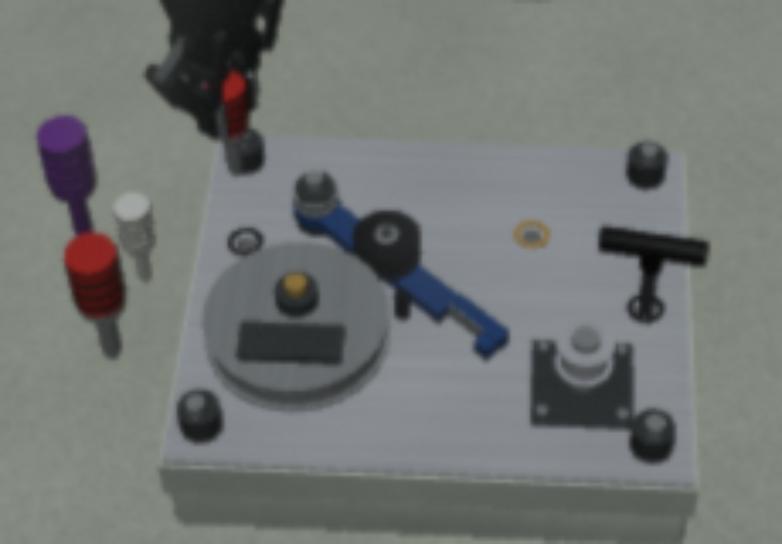

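View pics/w3.png

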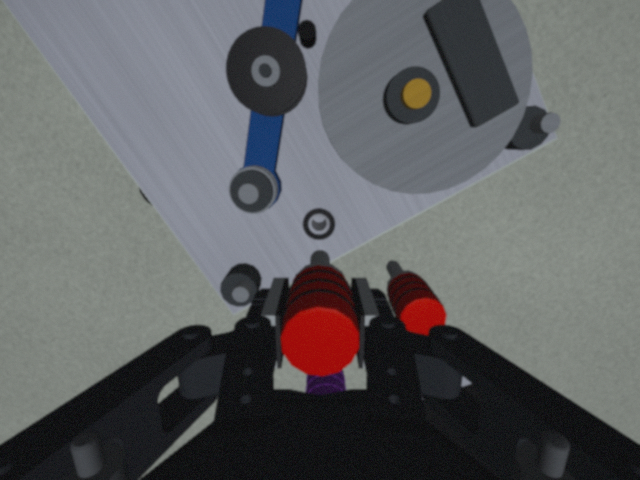

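The scene shows the pin out of its hole, upright in the jaws. In the wrist view the empty black ring is at (319,223), and the decoys have not moved. Next I'll move to the open side of the notch.

```bash
python3 - <<'E'
from h import *
im,d,K,T=load('w3')
print(ray(319,223,.105,K,T))
E
```

```text
[ 0.56572541 -0.15876804  0.105     ]
```

play_rows:
  translation:
    - [0.0274,0.0016,0.0004]
    - [0.0275,0.0009,0.0004]
    - [0.0275,0.0002,0.0004]
    - [0.0275,-0.0006,0.0004]
    - [0.0275,-0.0014,0.0004]
    - [0.0274,-0.0021,0.0004]
    - [0.0273,-0.0028,0.0004]
    - [0,0,0]
  roll: [0.027,0.027,0.027,0.027,0.027,0.027,0.027,0]

```text
t: 8.3
eef_pos: [0.6562, 0.014, 0.2613]
eef_rot: [[0.576, 0.817, -0.002], [0.817, -0.576, 0.0], [-0.001, -0.002, -1.0]]
ft_force: [0.8, -0.0, -1.7]
opening: 0.339
```

play_rows:
  translation:
    - [0,0,0.005]
    - [0,0,0.01]
    - [0,0,0.01]
    - [0,0,0.01]
    - [0,0,0.005]
    - [0,0,0]
    - [0,0,0]
    - [0,0,0]
  roll: [0,0,0,0,0,0,0,0]

```text
t: 9.3
eef_pos: [0.6564, 0.0125, 0.2233]
eef_rot: [[0.578, 0.816, 0.001], [0.816, -0.578, -0.0], [0.0, 0.001, -1.0]]
ft_force: [0.0, 0.4, -1.4]
opening: 0.334
```

```bash
python3 - <<'E'
from h import *
s=monitor.get_state();print({k:np.round(s[k],4) for k in ['t','eef_pos','ft_force','torque','opening']},np.arctan2(s['eef_rot'][1,1],s['eef_rot'][0,1]))
p=bw(*notch(0,166,30));print(p)
im,d,K,T=cap('wrist','w4');im,d,K,T=cap('scene','s4')
cv2.imwrite('pics/s4c.png',cv2.resize(im[190:350,200:430],None,fx=3.4,fy=3.4)[:,:,::-1])
E
```

```text
{'t': np.float64(9.3), 'eef_pos': array([0.6564, 0.0125, 0.2233]), 'ft_force': array([ 0.0053,  0.3938, -1.3901]), 'torque': array([0.0757, 0.0023, 0.0262]), 'opening': np.float64(0.3338)} -0.6159529444152904
[0.6567323  0.01229258]
```

View pics/s4c.png

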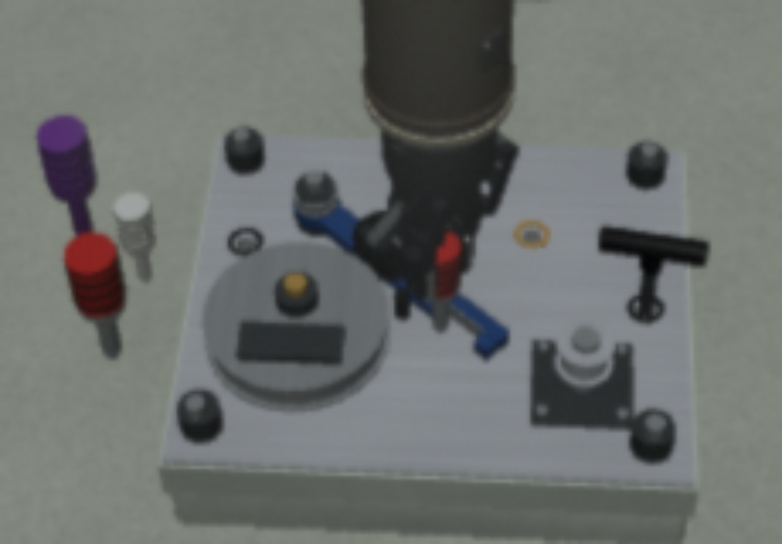

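View pics/w4.png

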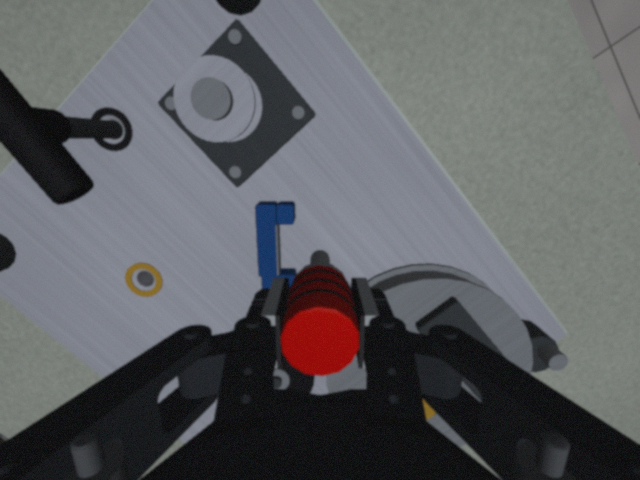

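The pin tip at (320,255) is on the open side of the notch, whose horn is at (285,212) and inner step at (285,270). The ring is at (144,280) and the key is untouched. I'll check the notch geometry against this view.

```bash
python3 - <<'E'
from h import *
im,d,K,T=load('w4');T0=T
cv2.imwrite('pics/w4c.png',cv2.resize(im[190:300,220:360],None,fx=5,fy=5,interpolation=cv2.INTER_CUBIC)[:,:,::-1])
piv=bw(-70,-100)
a=YAW-0.72
ax=np.array([-np.sin(a),np.cos(a)]);ox=np.array([np.cos(a),np.sin(a)])
for n,(u,v) in {'horn in-floor':(278,224),'step':(280,268)}.items():
    p=ray(u,v,.129,K,T)[:2]-piv;print(n,'along',p@ax,'out',p@ox)
hsv=cv2.cvtColor(im,cv2.COLOR_RGB2HSV).astype(int)
m=np.zeros(d.shape,bool);m[250:310,110:180]=True
m&=(hsv[...,0]>8)&(hsv[...,0]<28)&(hsv[...,1]>80)
v,u=np.nonzero(m);el=cv2.fitEllipse(cv2.convexHull(np.stack([u,v],1)).astype(np.float32));print(el,ray(*el[0],.105,K,T))
for al,o in [(182,0),(182,12),(146,0),(146,12),(170,6),(166,30)]:
    print(al,o,proj(np.append(piv+(ax*al+ox*o)/1000,.129),K,T).round(1))
E
```

```text
horn in-floor along 0.1807805651086579 out 0.0016208665611920647
step along 0.14928119664208805 out 0.0019949094340848696
((143.19781494140625, 279.3623046875), (31.573278427124023, 37.5272216796875), 118.16165161132812) [0.52351911 0.06296435 0.105     ]
182 0 [275.5 222.2]
182 12 [293.5 222.3]
146 0 [277.3 272.4]
146 12 [294.5 272.4]
170 6 [285.  239.5]
166 30 [320.4 245.2]
```

View pics/w4c.png

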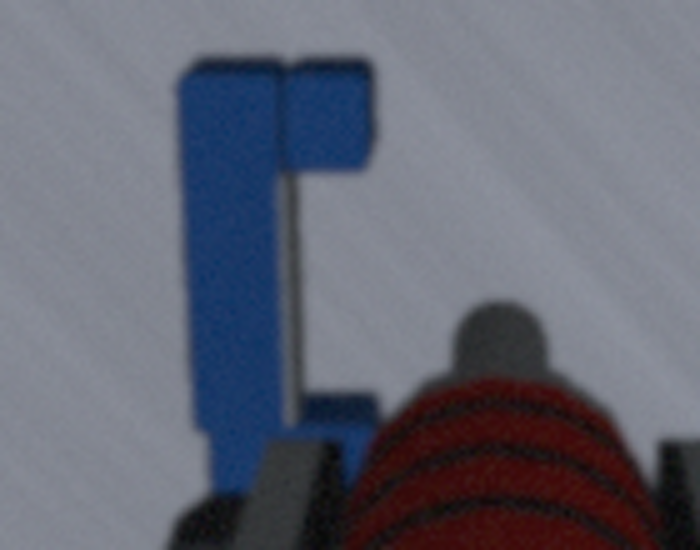

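play_rows:
  translation:
    - [0,0,0.008]
    - [0,0,0.01]
    - [0,0,0.01]
    - [0,0,0.008]
    - [0,-0.004,0]
    - [0,-0.006,0]
    - [0,-0.006,0]
    - [0,0,0]
  roll: [0,0,0,0,0,0,0,0]

```text
t: 10.4
eef_pos: [0.6427, 0.0221, 0.1872]
eef_rot: [[0.577, 0.816, 0.0], [0.816, -0.577, 0.0], [0.0, 0.0, -1.0]]
ft_force: [-0.3, -0.4, -1.2]
opening: 0.336
```

```bash
python3 - <<'E'
from h import *
s=monitor.get_state();print({k:np.round(s[k],4) for k in ['t','eef_pos','ft_force','torque','opening']},np.arctan2(s['eef_rot'][1,1],s['eef_rot'][0,1]))
im,d,K,T=cap('wrist','w5')
cv2.imwrite('pics/w5c.png',cv2.resize(im[190:300,220:360],None,fx=5,fy=5,interpolation=cv2.INTER_CUBIC)[:,:,::-1])
s=monitor.get_state();print({k:np.round(s[k],4) for k in ['t','eef_pos','ft_force']})
E
```

```text
{'t': np.float64(10.4), 'eef_pos': array([0.6427, 0.0221, 0.1872]), 'ft_force': array([-0.257 , -0.375 , -1.2181]), 'torque': array([-0.0083,  0.0065,  0.0223]), 'opening': np.float64(0.3364)} -0.6155507588110709
{'t': np.float64(10.45), 'eef_pos': array([0.643 , 0.0219, 0.1873]), 'ft_force': array([-0.1722,  0.7732, -0.2997])}
```

View pics/w5c.png

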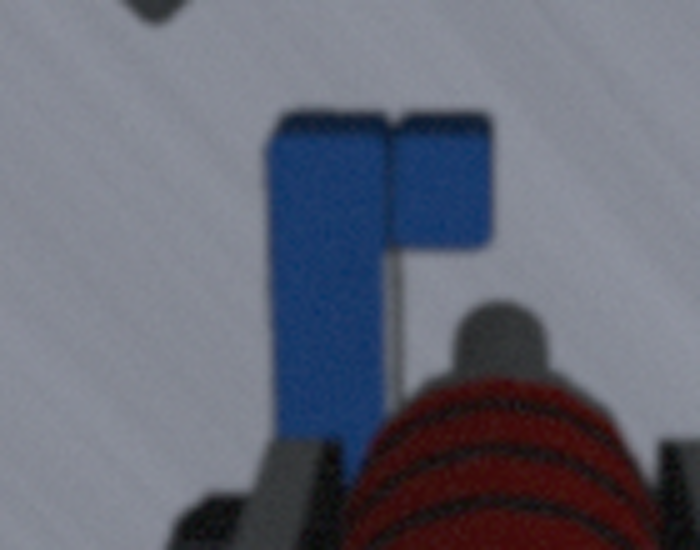

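```bash
python3 - <<'E'
from h import *
s=monitor.get_state();R=np.array(s['eef_rot'])[:2,:2];p=np.array(s['eef_pos'])[:2]
a=np.arctan2(R[1,1],R[0,1])
# commanded
way=[(bw(*notch(0,167,6)),YAW-.72)]
for i in range(1,15): 
    f=i/14; way.append((bw(*notch(.72*f,167+3*f,6)),YAW-.72+.72*f))
rows=[];rolls=[]
for q,ya in way:
    x=np.array([-np.sin(a),np.cos(a)]);y=np.array([np.cos(a),np.sin(a)])
    dd=q-p;r=[round(float(dd@x),4),round(float(dd@y),4),0];rows.append(r)
    rr=round(float(a-ya),3);rolls.append(rr);p=p+x*r[0]+y*r[1];a=a-rr
print(rows[:8],rolls[:8]);print(rows[8:],rolls[8:]);print(p,a,bw(-64,70))
E
```

```text
[[0.0011, -0.0073, 0], [0.0003, -0.0086, 0], [0.0003, -0.0086, 0], [0.0003, -0.0086, 0], [0.0003, -0.0086, 0], [0.0003, -0.0087, 0], [0.0003, -0.0086, 0], [0.0003, -0.0087, 0]] [0.003, -0.051, -0.052, -0.051, -0.051, -0.052, -0.051, -0.052]
[[0.0003, -0.0087, 0], [0.0003, -0.0087, 0], [0.0003, -0.0087, 0], [0.0003, -0.0087, 0], [0.0003, -0.0087, 0], [0.0003, -0.0087, 0], [0.0003, -0.0088, 0]] [-0.051, -0.052, -0.051, -0.051, -0.052, -0.051, -0.052]
[0.52479228 0.06420227] 0.10132092416359953 [0.52481044 0.06423762]
```

play_rows:
  translation:
    - [0.0011,-0.0073,0]
    - [0.0003,-0.0086,0]
    - [0.0003,-0.0086,0]
    - [0.0003,-0.0086,0]
    - [0.0003,-0.0086,0]
    - [0.0003,-0.0087,0]
    - [0.0003,-0.0086,0]
    - [0.0003,-0.0087,0]
  roll: [0.003,-0.051,-0.052,-0.051,-0.051,-0.052,-0.051,-0.052]

```text
t: 11.45
eef_pos: [0.5853, 0.0555, 0.1872]
eef_rot: [[0.254, 0.967, 0.002], [0.967, -0.254, -0.001], [-0.0, 0.002, -1.0]]
ft_force: [4.3, -5.4, -1.7]
opening: 0.336
```

```bash
python3 - <<'E'
from h import *
s=monitor.get_state();print({k:np.round(s[k],4) for k in ['t','eef_pos','ft_force','torque','opening']},np.arctan2(s['eef_rot'][1,1],s['eef_rot'][0,1]))
im,d,K,T=cap('wrist','w6')
cv2.imwrite('pics/w6c.png',cv2.resize(im[150:300,170:420],None,fx=3,fy=3,interpolation=cv2.INTER_CUBIC)[:,:,::-1])
E
```

```text
{'t': np.float64(11.45), 'eef_pos': array([0.5853, 0.0555, 0.1872]), 'ft_force': array([ 4.26  , -5.4004, -1.6911]), 'torque': array([-0.8807, -0.715 ,  0.0518]), 'opening': np.float64(0.3363)} -0.2571936463999601
```

View pics/w6c.png

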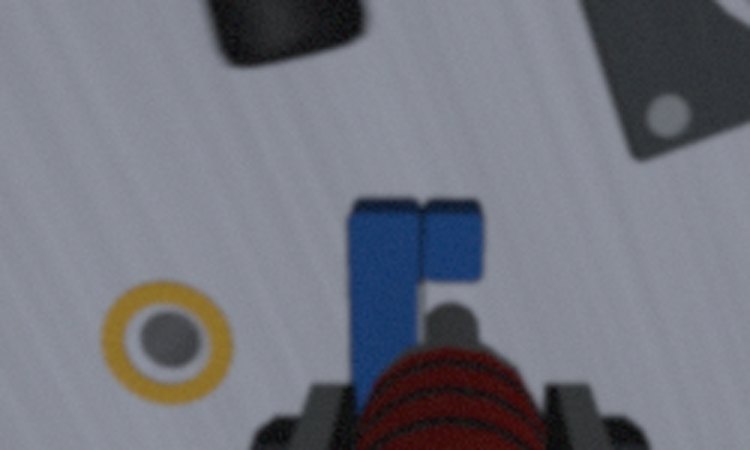

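play_rows:
  translation:
    - [0.0003,-0.0087,0]
    - [0.0003,-0.0087,0]
    - [0.0003,-0.0087,0]
    - [0.0003,-0.0087,0]
    - [0.0003,-0.0087,0]
    - [0.0003,-0.0087,0]
    - [0.0003,-0.0088,0]
    - [0,0,0]
  roll: [-0.051,-0.052,-0.051,-0.051,-0.052,-0.051,-0.052,0]

```text
t: 12.5
eef_pos: [0.5255, 0.064, 0.1874]
eef_rot: [[-0.1, 0.995, 0.002], [0.995, 0.1, -0.0], [-0.0, 0.002, -1.0]]
ft_force: [6.6, -2.5, -2.5]
opening: 0.342
```

```bash
python3 - <<'E'
from h import *
im,d,K,T=cap('wrist','w7')
cv2.imwrite('pics/w7c.png',cv2.resize(im[150:300,170:420],None,fx=3,fy=3,interpolation=cv2.INTER_CUBIC)[:,:,::-1])
im,d,K,T=cap('scene','s7')
cv2.imwrite('pics/s7c.png',cv2.resize(im[190:350,200:430],None,fx=3.4,fy=3.4)[:,:,::-1])
s=monitor.get_state();print({k:np.round(s[k],4) for k in ['t','eef_pos','eef_rot','ft_force','torque','opening']},np.arctan2(s['eef_rot'][1,1],s['eef_rot'][0,1]))
print(bw(-64,70))
E
```

```text
{'t': np.float64(12.6), 'eef_pos': array([0.526 , 0.064 , 0.1873]), 'eef_rot': array([[-9.900e-02,  9.951e-01,  2.200e-03],
       [ 9.951e-01,  9.900e-02, -0.000e+00],
       [-3.000e-04,  2.200e-03, -1.000e+00]]), 'ft_force': array([ 4.165 , -2.795 , -0.7276]), 'torque': array([-0.5589, -1.1062, -0.002 ]), 'opening': np.float64(0.3365)} 0.09914198173540491
[0.52481044 0.06423762]
```

View pics/w7c.png

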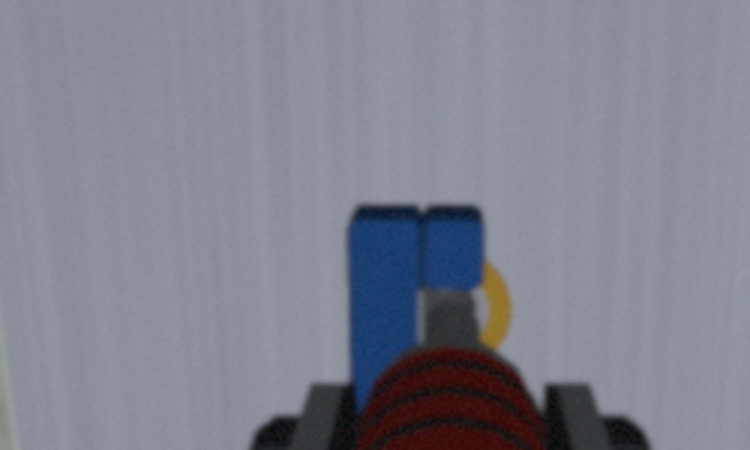

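View pics/s7c.png

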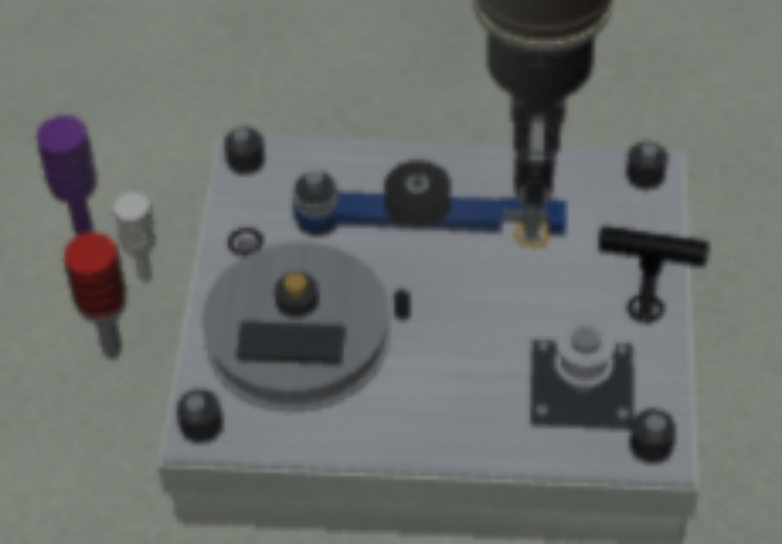

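```bash
python3 - <<'E'
from h import *
from scipy.optimize import least_squares
for tag,box in [('w7',(225,285,325,350)),('s7',(235,285,330,385))]:
    im,d,K,T=load(tag);hsv=cv2.cvtColor(im,cv2.COLOR_RGB2HSV).astype(int)
    m=np.zeros(d.shape,bool);v0,v1,u0,u1=box;m[v0:v1,u0:u1]=True
    m&=(hsv[...,0]>10)&(hsv[...,0]<28)&(hsv[...,1]>90)
    v,u=np.nonzero(m);P=np.array([ray(a,b,.105,K,T)[:2] for a,b in zip(u,v)])
    # ring between r=~8(?) and 14: fit centre s.t. mean radius ~ mid; use outer boundary: 95 pct
    def f(c):
        r=np.linalg.norm(P-c,axis=1);return np.r_[np.clip(r-.014,0,None),np.clip(.0085-r,0,None)]*1000
    from itertools import product
    best=[]
    for dx,dy in product(np.arange(-6,6.1,.5),repeat=2):
        c=np.array([.5248+dx/1000,.0642+dy/1000]);best.append((np.sum(f(c)**2),*c))
    best.sort();print(tag,m.sum(),np.array(best[:6]).round(4), P.max(0),P.min(0))
E
python3 - <<'E'
from h import *
im,d,K,T=load('w1')
cv2.imwrite('pics/ring.png',cv2.resize(im[40:85,335:385],None,fx=10,fy=10)[:,:,::-1])
im,d,K,T=load('s7')
cv2.imwrite('pics/s7d.png',cv2.resize(im[215:275,320:395],None,fx=10,fy=10,interpolation=cv2.INTER_CUBIC)[:,:,::-1])
for p in [(.5248,.0642)]:
    print('hole px scene',proj([*p,.105],K,T),'tip',proj([*p,.107],K,T))
im,d,K,T=load('w7')
print('hole px wrist',proj([.5248,.0642,.105],K,T),proj([.5248,.0642,.107],K,T))
E
```

```text
w7 178 [[41.7155  0.5248  0.0602]
 [42.0824  0.5253  0.0602]
 [42.2049  0.5253  0.0597]
 [43.1268  0.5248  0.0597]
 [45.3656  0.5248  0.0607]
 [45.7864  0.5253  0.0607]] [0.53744976 0.07373502] [0.53123184 0.04383582]
s7 14 [[0.     0.5203 0.0622]
 [0.     0.5203 0.0627]
 [0.     0.5203 0.0632]
 [0.     0.5208 0.0617]
 [0.     0.5208 0.0622]
 [0.     0.5208 0.0627]] [0.53228017 0.07427827] [0.51247988 0.05179201]
hole px scene [356.31083033 259.22281368] tip [356.3332647  258.74227874]
hole px wrist [320.07116953 251.07742784] [320.08414583 252.0928896 ]
```

View pics/s7d.png

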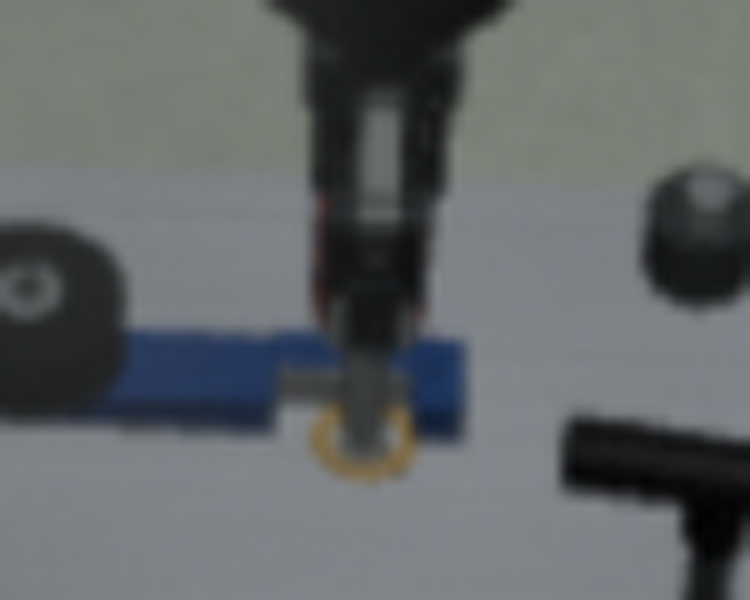

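The arm lies back along the base's +y, and the pin stands over the brass ring at crop (362,440). The TCP sags 1.2 mm under the spring, so I'll correct that while lowering gently.

play_rows:
  translation:
    - [0,-0.0012,0]
    - [0,0,0]
    - [0,0,0.0015]
    - [0,0,0.0015]
    - [0,0,0.0015]
    - [0,0,0.0015]
    - [0,0,0]
    - [0,0,0]
  roll: [0,0,0,0,0,0,0,0]

```text
t: 13.6
eef_pos: [0.5248, 0.0642, 0.1813]
eef_rot: [[-0.099, 0.995, 0.002], [0.995, 0.099, 0.0], [0.0, 0.002, -1.0]]
ft_force: [4.6, 0.4, -0.4]
opening: 0.336
```

```bash
python3 - <<'E'
from h import *
s=monitor.get_state();print({k:np.round(s[k],4) for k in ['t','eef_pos','ft_force','torque','opening']})
E
```

```text
{'t': np.float64(13.6), 'eef_pos': array([0.5248, 0.0642, 0.1813]), 'ft_force': array([ 4.6272,  0.4191, -0.3647]), 'torque': array([ 0.0697, -1.078 ,  0.0092]), 'opening': np.float64(0.3355)}
```

play_rows:
  translation:
    - [0,0,0.0015]
    - [0,0,0.0015]
    - [0,0,0.0015]
    - [0,0,0.0015]
    - [0,0,0.0015]
    - [0,0,0.0015]
    - [0,0,0]
    - [0,0,0]
  roll: [0,0,0,0,0,0,0,0]

```text
t: 14.6
eef_pos: [0.5246, 0.0641, 0.1721]
eef_rot: [[-0.1, 0.995, 0.002], [0.995, 0.099, 0.0], [0.0, 0.002, -1.0]]
ft_force: [5.3, 0.5, 0.2]
opening: 0.335
```

```bash
python3 - <<'E'
from h import *
s=monitor.get_state();print({k:np.round(s[k],4) for k in ['t','eef_pos','ft_force','torque','opening']})
E
```

```text
{'t': np.float64(14.6), 'eef_pos': array([0.5246, 0.0641, 0.1721]), 'ft_force': array([5.2592, 0.4748, 0.2052]), 'torque': array([ 0.1174, -1.0538, -0.035 ]), 'opening': np.float64(0.3352)}
```

play_rows:
  translation:
    - [0,0,0.002]
    - [0,0,0.002]
    - [0,0,0.002]
    - [0,0,0.002]
    - [0,0,0.0015]
    - [0,0,0.001]
    - [0,0,0.0005]
    - [0,0,0]
  roll: [0,0,0,0,0,0,0,0]

```text
t: 15.6
eef_pos: [0.5245, 0.064, 0.1612]
eef_rot: [[-0.1, 0.995, 0.001], [0.995, 0.1, 0.0], [0.0, 0.001, -1.0]]
ft_force: [5.4, 0.8, 4.5]
opening: 0.34
```

```bash
python3 - <<'E'
from h import *
s=monitor.get_state();print({k:np.round(s[k],4) for k in ['t','eef_pos','ft_force','torque','opening']})
im,d,K,T=cap('scene','s8')
cv2.imwrite('pics/s8c.png',cv2.resize(im[215:275,320:395],None,fx=10,fy=10,interpolation=cv2.INTER_CUBIC)[:,:,::-1])
E
```

```text
{'t': np.float64(15.6), 'eef_pos': array([0.5245, 0.064 , 0.1612]), 'ft_force': array([5.385 , 0.7806, 4.4759]), 'torque': array([ 0.0768, -0.8867, -0.0134]), 'opening': np.float64(0.3401)}
```

View pics/s8c.png

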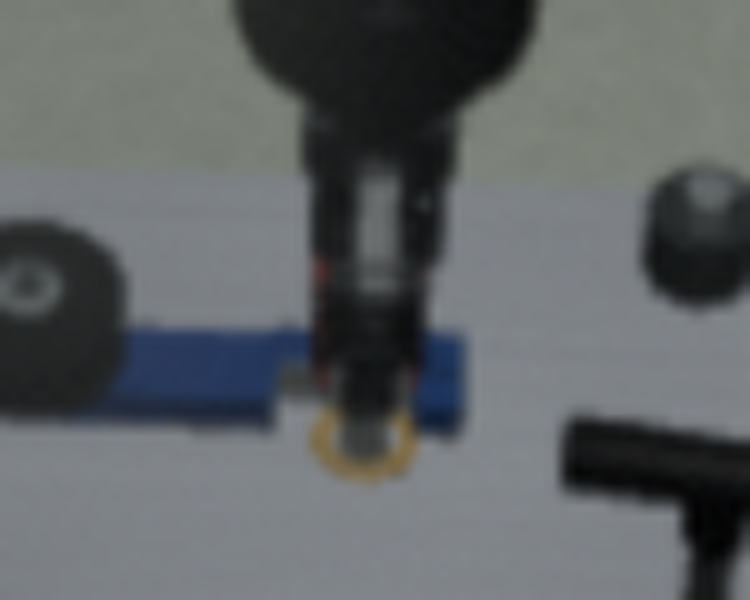

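Upward contact of 4.5 N at a tip depth of 24 mm means the collar is down on the arm. Releasing now.

play_rows:
  translation:
    - [0,0,0]
    - [0,0,0]
    - [0,0,0]
    - [0,0,0]
    - [0,0,0]
    - [0,0,0]
    - [0,0,0]
    - [0,0,0]
  roll: [0,0,0,0,0,0,0,0]
  grip: 0.65

```text
t: 16.65
eef_pos: [0.5237, 0.0639, 0.1609]
eef_rot: [[-0.101, 0.995, -0.0], [0.995, 0.101, 0.0], [0.0, -0.0, -1.0]]
ft_force: [0.2, -0.6, -0.8]
opening: 0.653
```

play_rows:
  translation:
    - [0,0,-0.004]
    - [0,0,-0.008]
    - [0,0,-0.012]
    - [0,0,-0.015]
    - [0,0,-0.02]
    - [0,0,-0.02]
    - [0,0,-0.02]
    - [0,0,0]
  roll: [0,0,0,0,0,0,0,0]

```text
t: 17.65
eef_pos: [0.5246, 0.064, 0.262]
eef_rot: [[-0.101, 0.995, 0.003], [0.995, 0.101, 0.0], [-0.0, 0.003, -1.0]]
ft_force: [0.5, 0.5, 0.3]
opening: 0.648
```

```bash
python3 - <<'E'
from h import *
s=monitor.get_state();print({k:np.round(s[k],4) for k in ['t','eef_pos','ft_force','torque','opening']})
im,d,K,T=cap('scene','s9')
cv2.imwrite('pics/s9c.png',cv2.resize(im[190:350,200:430],None,fx=3.4,fy=3.4,interpolation=cv2.INTER_CUBIC)[:,:,::-1])
im,d,K,T=cap('wrist','w9');W=cloud(d,K,T);hsv=cv2.cvtColor(im,cv2.COLOR_RGB2HSV).astype(int)
m=((hsv[...,0]<6)|(hsv[...,0]>174))&(hsv[...,1]>150)&(hsv[...,2]>60)&(abs(W[...,2]-.177)<.004)
n,l,st,ce=cv2.connectedComponentsWithStats(m.astype(np.uint8))
for i in range(1,n):
    if st[i,4]>80:
        v,u=np.nonzero(l==i);el=cv2.fitEllipse(cv2.convexHull(np.stack([u,v],1)).astype(np.float32));print(st[i],el,ray(*el[0],.177,K,T).round(4),np.nanmedian(W[l==i][:,2]))
E
```

```text
{'t': np.float64(17.65), 'eef_pos': array([0.5246, 0.064 , 0.262 ]), 'ft_force': array([0.5127, 0.541 , 0.307 ]), 'torque': array([ 0.0149, -0.0389,  0.0588]), 'opening': np.float64(0.6475)}
[ 306  231   43   42 1422] ((326.6990966796875, 251.3021697998047), (42.020164489746094, 43.13901138305664), 77.9135513305664) [0.5277 0.0639 0.177 ] 0.1767050908690191
```

View pics/s9c.png

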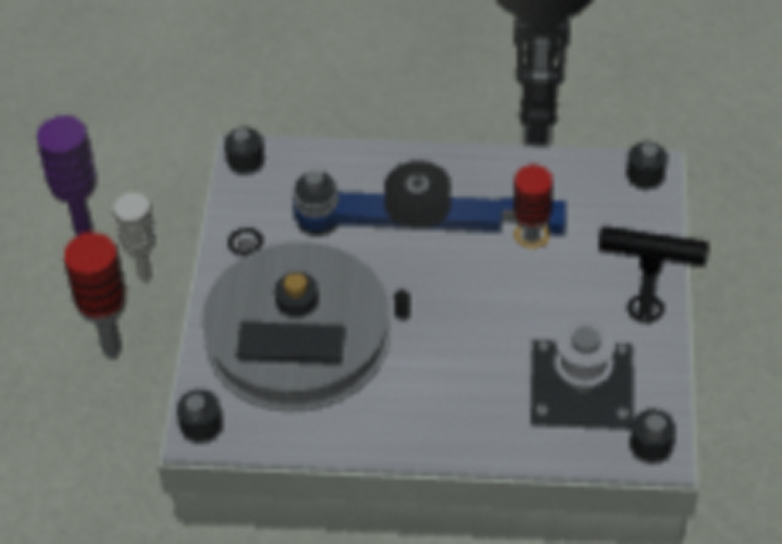

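View pics/w9.png

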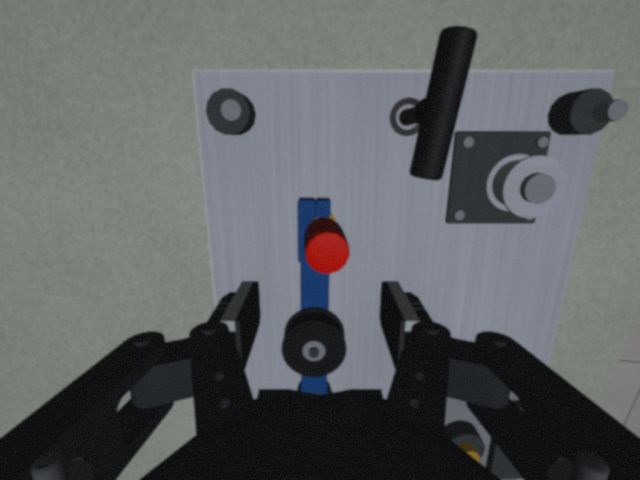

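```bash
python3 - <<'E'
from h import *
im,d,K,T=load('w9');W=cloud(d,K,T);hsv=cv2.cvtColor(im,cv2.COLOR_RGB2HSV).astype(int)
m=(hsv[...,0]>100)&(hsv[...,0]<125)&(hsv[...,1]>120)&(abs(W[...,2]-.129)<.005)
L=[]
for v in range(200,390):
    r=np.nonzero(m[v,280:345])[0]
    if len(r)>5: L.append(ray(r[0]+279.5,v,.129,K,T)[:2])
L=np.array(L);l=cv2.fitLine(L.astype(np.float32),cv2.DIST_HUBER,0,.001,.001).ravel()
ang=np.arctan2(-l[0]*np.sign(l[1]),abs(l[1]));print(len(L),'arm yaw',ang,'joint',.72+ang-YAW)
a,_,_,_=load('scene0');b,_,_,_=load('s9')
df=(np.abs(a.astype(int)-b).max(2)>40);df[:,:215]=False
n,lb,st,ce=cv2.connectedComponentsWithStats(df[180:360].astype(np.uint8))
print([ (ce[i]+[0,180]).round() for i in range(1,n) if st[i,4]>15])
s=monitor.get_state();print(s['t'])
job_done()
E
```

```text
104 arm yaw 0.103646114 joint 0.7226461
[array([372., 182.]), array([359., 206.]), array([330., 259.]), array([271., 251.])]
17.75
the job is handed in; nothing more can be done
```

I drew the red-headed lock pin from its storage hole, swung the tensioner arm back with it in the notch, and let it down into the brass-ringed hole. I then opened the jaws, lifted the gripper about 100 mm clear and handed the job in at 17.75 s.

My last checks after release agreed with the locked position:
- **Depth:** the head's top is at z = 0.1767 m, against 0.177 m expected with the tip 24 mm below the deck. I felt about 4.5 N of upward contact as the collar came down.
- **Arm:** it measures about 0.723 rad from its visible edge, inside the 0.67 to 0.77 range. It stayed back after I let go.
- **Pin tilt:** the head's top sits about 3 mm off the line I lowered it on, towards the flywheel. I read that as a lean of about 0.03 to 0.05 rad, below the 0.15 limit.
- **Bystanders:** comparing the first and last scene pictures showed no change at the hex key, tube rack, bottle or beaker.

No check failed. The small disagreements were camera offsets of 1 to 2 mm in the hole positions. The one larger one was a fit to a partly hidden arc of the ring, about 4 mm off, which I did not use. I did not separately measure the pin and arm speeds after release, but nothing was seen to move.

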